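# Roll the flatted bar level in its V-blocks and clamp it

### The arm

A 6-joint arm with a two-finger parallel gripper is mounted at the origin on the work surface. World frame = base frame: x ahead of the robot, y to its left, z up, the work surface at z = 0. Lengths are in mm, angles in rad, forces in N, time in s.
With the tool pointing down it reaches from about 350 to 875 mm from the base axis. Payload 4.2 kg.
Tool frame: the origin (TCP) lies at the very end of the fingers, on their centre line; the grasp point (between the pads) lies 19 mm behind it; z points along the fingers, y is the line along which they close (so a half turn about z gives the same grasp; the last joint's range is limited). The gripper opens to 85 mm and grips with 20 to 120 N. Pads are 22 mm wide; open, the fingers measure 114 mm over their backs; the gripper's body (76 mm by 85 mm) begins 54 mm behind the grasp point. The pads swing forward as they close: fully open they stand 13 mm farther back than shut.
Start: joints at [1.361, 0.385, 0.008, 0, -1.194, -0.259], TCP at [282.351, 557.563, 231.312] pointing down, gripper open.
Joint ranges: [-3.14, 3.14], [-1.21, 2.06], [-1.07, 1.41], [-3.16, 2.05], [-2.99, -0.16], [-3.1, 3.1]. Speed limits (rad/s): [2.79, 2.79, 3.14, 3.14, 3.14, 3.14].

### API

Orientations are given as a unit quaternion [x, y, z, w].
In Python, from bench import arm, optics gives the robot as it stands. The module is installed in compiled form; this text tells all that it offers.
- The arm moves only by the tool step_arm, never from a script. Its argument "motion" is a list of rows, each an object with "dr": the turn, a rotation vector about the tool's x, y, z in units of 8 degrees (1.0 is 8 degrees), a list of three; "slide": the shift along the tool's x, y, z in mm, a list of three; "jaw": the finger opening in mm, from 0 to 85.4. A call has exactly 8 rows; each row is the pose to reach, as a shift and turn from the pose commanded when the call began, along the tool's axes at that moment; what a row does not reach only later rows make up. A row lasts 1/8 s, in which the tool goes at most 62.5 mm and 10.7 degrees, less where a joint would pass 70% of its speed; a pose out of reach is approached as far as the arm can. A call with a gripper value outside its range is refused whole. The fingers move at their own pace and stop on an object; the grip force is fixed at half the most. Time passes only in rows, so rows that repeat a pose let the fingers close, or fill a call up. It gives the time, the measured TCP pose, the force, the opening and the grip force at its end, in the units of the state.
- arm.read_state(): the state, without advancing time (a new reading comes with each control period).
- optics.get_image(name): name is "side" or "top"; returns the picture (400x640x3 uint8, blue, green, red); there is no depth.
- optics.camera_info(name): a dict with "camera_matrix" (3x3 intrinsics, pixels), "view" (4x4, takes a point from world to camera coordinates). Camera axes: x right, y up, looking along -z (the intrinsics and any distortion apply to the point x, -y, -z); pixel columns grow to the right and rows downward; lengths in mm; the calibration is good to about 2 mm. A picture is of the moment at which its call begins. camera_info takes no time and is no camera call.
- arm.job_done(): hands the job in; it is judged then, once.
The state is a dict: "clock": time; "joints": joint angles; "joint_vel": joint speeds; "joint_efforts": joint torques, N m; "position": TCP position; "ee_rot": TCP orientation; "contact_force": force on the tool from outside, world axes, zero at the start; "wrist_torque": the same for the moment, N m; "gripper_width": finger opening in mm; "grasp_force": force on a finger pad.
Only numpy, scipy, OpenCV 4.12 (cv2) and the standard library are available. Lean on these libraries where they do the work, as an engineer would, in place of code of your own. Each camera call takes 0.05 s, during which the arm holds its last target. There are 200 camera calls.

### The job

Roll the aluminium bar where it lies in its V-blocks until the flat milled in its middle faces straight up, and let go of it while the hold-down arm is still open. Then swing the hold-down arm over until its foot rests on the flat, leaving the bar in both V-blocks with the flat still facing up. Leave the jar, mug, screwdriver and spool where they are.

Things in the scene. Friction and masses are not known exactly. Their poses are not given: they have to be found in the camera images.
- fixture: Fixture fixed to the bench: aluminium base plate (200 x 140 x 12 mm) with two black V-blocks and a hinge post. Origin on the bench top below the middle of the bar's place; z up, y along the V grooves, x from the bar to the hinge post (roughly away from the robot). Plate: x -80 to 120, y -70 to 70 mm. Hinge post: x 65 to 95, y -20 to 20 mm, 130 mm high.
- vee (a point): Point on the axis where the bar lies, midway between the V-blocks, 90 mm above the bench; axes as the fixture's. The V-blocks are at y = -54 and +54 mm from it, each 20 mm thick along y and 80 mm wide along x, with 90-degree grooves; their tops are 94 mm above the bench.
- bar_center (a point): Centre of the loose aluminium bar, round, 40 mm diameter, 200 mm long, 0.5 to 0.8 kg; it turns and slides freely in the V-blocks. z along the bar (the fixture's +y), x straight out of its flat. Both ends are fully round, stick out 32 mm or more beyond the V-blocks and can be gripped; below them is only the bench, 90 mm down.
- bar_flat (a point): Middle of the flat: 84 mm long, 28 mm wide, in the middle of the bar only, 14 mm from the bar's axis, with two small dark holes in it. Axes as bar_center's (x out of the flat). At the start the flat is turned 40 to 109 degrees from straight up, towards the hinge post (fixture's +x), so it is to be rolled back towards fixture -x.
- clamp (a joint): Hinge of the hold-down arm, rad: 0 = level, foot on a flat that faces straight up; grows as the arm swings up and back (1.57 = upright, 1.95 = stop; it starts at 1.3 to 1.75). With the bar's round side up the foot stops at about 0.08. The hinge is stiff: the arm stays where it is left and takes 1 to 3 N at the knob to move.
- clamp_hinge (a point): The arm's hinge axis, on the fixture at x = 80 mm, y = 0, 118 mm above the bench; it runs along the fixture's y. Axes as the fixture's. The arm swings in the plane y = 0.
- clamp_handle (a point): Centre of the black ball knob, 32 mm in diameter, at the arm's free end, 133 mm from the hinge axis. The arm is a steel bar 24 mm wide and 12 mm thick, ending in a 10 mm stem 106 to 117 mm from the hinge; its rubber foot is 80 mm from the hinge and reaches 14 mm below the centre line. Axes: x along the arm from knob to hinge, y along the hinge axis, z out of the arm's upper side.
- jar: White plastic bottle, 84 mm in diameter, 160 mm high, upright; a bystander. Origin at the centre of its underside.
- mug: White mug, 80 mm in diameter, 85 mm high, upright; a bystander. Origin at the centre of its underside.
- driver: Screwdriver 190 mm long lying on the bench; a bystander. Origin under its middle.
- spool: Spool of blue filament lying flat, 196 mm in diameter, 65 mm high; a bystander. Origin at the centre of its underside.
Things that resemble listed ones, but are neither listed nor needed, are in the scene too. Of the things that look like the fixture, the largest one is meant.

How it is judged (in metres and radians):
On the way, in this order (a step that is already met when the one before it is completed fails the run):
1. the bar lies in the V-blocks, let go, with its flat facing up within 6 degrees, the hold-down arm still open (angle between bar_center's own x axis and vertical below 0.105 rad and value of joint clamp above 0.6 rad and contact force between the fingers and bar below 0.1 N and z of bar_center in the frame of vee below 0.004 m and angular speed of bar below 0.1 rad/s), for 0.2 s.
2. the hold-down arm is down with its foot on the flat (value of joint clamp below 0.03 rad), for 0.2 s.
At the end, for the whole second after the job is handed in: The bar lies at rest in both V-blocks (centre within 25 mm of midway and 4 mm of its resting height), its flat facing up within 6 degrees, and the hold-down arm is down on the flat (joint below 0.03 rad) (angle between bar_center's own x axis and vertical below 0.105 rad and value of joint clamp below 0.03 rad and distance between bar_center and vee below 0.025 m and z of bar_center in the frame of vee between -0.004 and 0.004 m and angle between the z axis of bar_center and the y axis of vee, either way round below 0.06 rad and linear speed of bar below 0.02 m/s); the robot touches nothing.
It fails at once if a bystander (jar, mug, screwdriver, spool) was pushed more than 30 mm (distance of any of jar, mug, driver, spool from where it was at the start of the episode above 0.03 m).
It fails at once if the bar was dropped out of the V-blocks (z of bar_center in the frame of vee below -0.03 m).
It also fails if it takes over 67 s, if anything falls off the work surface, if the arm or the gripper's body presses on something with over 40 N, if the wrist force passes 120 N, or if a joint passes its speed limit or range.

## Working session

There is one attempt and no reset: what is moved stays moved. The work goes in short steps, Python scripts to look and compute and a tool call to move; the robot and the scene stay as the last step left them, time stands still between calls to the robot, and variables do not carry over. Pictures are saved under pics/ and viewed, at most 10 in all, crops included, and the job is handed in when it is done.

Besides the shell and the picture viewer there is one more tool, called after ">>>" by a JSON object that holds its "op" and its "data", one argument or row to a line. step_arm: Moves the arm, as the interface text tells. Its arguments: {"type":"object","properties":{"motion":{"type":"array","items":{"type":"object","properties":{"dr":{"type":"array","items":{"type":"number"}},"slide":{"type":"array","items":{"type":"number"}},"jaw":{"type":"number"}}}}},"required":["motion"]}

```bash
mkdir -p pics; python3 - <<'E'
from bench import arm, optics
import cv2, numpy as np
np.set_printoptions(precision=4,suppress=True)
for n in("top","side"):
    cv2.imwrite(f"pics/{n}0.png",optics.get_image(n)); i=optics.camera_info(n); print(n,i)
s=arm.read_state(); print({k:s[k] for k in("clock","position","ee_rot","contact_force","gripper_width")})
E
```

```text
top {'camera_matrix': array([[485.5235,   0.    , 318.3508],
       [  0.    , 485.5235, 195.0337],
       [  0.    ,   0.    ,   1.    ]]), 'view': array([[   -0.0253,    -0.9997,     0.0019,    -7.7972],
       [    0.9815,    -0.0245,     0.1899,  -569.1942],
       [   -0.1898,     0.0067,     0.9818, -1499.0656],
       [    0.    ,     0.    ,     0.    ,     1.    ]])}
side {'camera_matrix': array([[386.8402,   0.    , 318.8565],
       [  0.    , 386.8402, 202.8704],
       [  0.    ,   0.    ,   1.    ]]), 'view': array([[    0.9415,    -0.3367,    -0.0118,  -519.897 ],
       [    0.2528,     0.6827,     0.6856,  -204.9595],
       [   -0.2228,    -0.6485,     0.7279, -1114.4005],
       [    0.    ,     0.    ,     0.    ,     1.    ]])}
{'clock': 0.1, 'position': array([282.1171, 557.1229, 230.3103]), 'ee_rot': array([ 0.9726, -0.2323, -0.0002,  0.001 ]), 'contact_force': array([-0.6672, -0.6293, -0.7843]), 'gripper_width': 85.45426653730752}
```

View pics/top0.png

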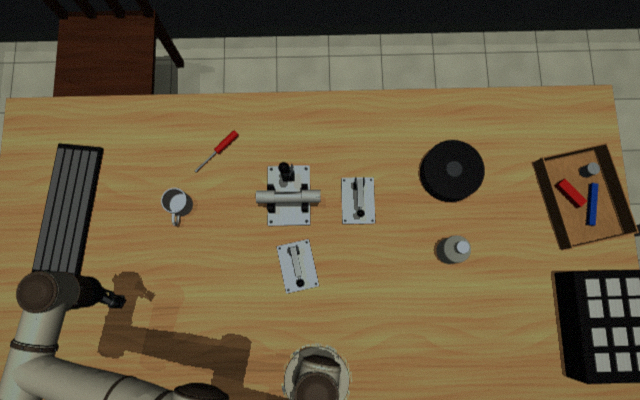

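View pics/side0.png

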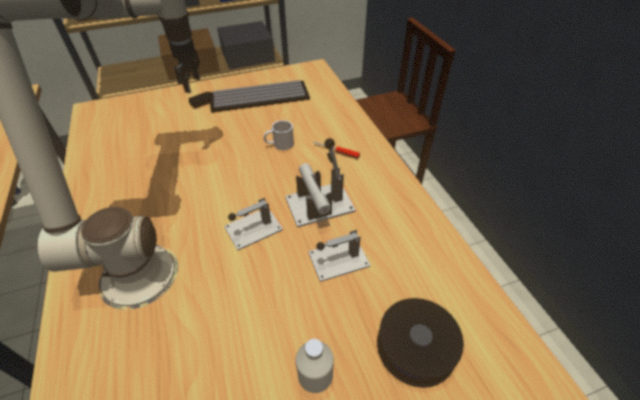

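The top view shows three fixture-like things: (288,195), (358,200) and (298,266). The one at (288,195) is the largest, and it is the only one with a loose bar in V-blocks, so it fits the description. I'll check it in an enlarged crop. The mug is at (176,200), the driver at (218,150), the jar at (455,250) and the spool at (452,170).

```bash
cat > h.py <<'E'
from bench import arm, optics
import cv2, numpy as np
from scipy.spatial.transform import Rotation as R
np.set_printoptions(precision=3,suppress=True)
def ray(n,uv):
    i=optics.camera_info(n);K=i["camera_matrix"];V=i["view"]
    d=np.linalg.solve(K,[uv[0],uv[1],1.])*[1,-1,-1]
    return -V[:3,:3].T@V[:3,3], V[:3,:3].T@d
def onz(n,uv,z):
    c,d=ray(n,uv); return c+d*(z-c[2])/d[2]
def proj(n,p):
    i=optics.camera_info(n);V=i["view"]; q=(V[:3,:3]@np.asarray(p,float)+V[:3,3])*[1,-1,-1]; q=i["camera_matrix"]@q; return q[:2]/q[2]
E
python3 - <<'E'
from h import *
t=cv2.imread("pics/top0.png"); s=cv2.imread("pics/side0.png")
a=cv2.resize(t[150:240,245:335],(540,540),interpolation=cv2.INTER_CUBIC)[:, :400]
a=cv2.resize(t[150:240,250:330],None,fx=5,fy=5,interpolation=cv2.INTER_CUBIC)
b=cv2.resize(s[135:225,280:360],None,fx=5,fy=5,interpolation=cv2.INTER_CUBIC)
cv2.imwrite("pics/crop0.png",cv2.convertScaleAbs(np.hstack([a,b]),alpha=1.3))
# plate mask
hsv=cv2.cvtColor(t,cv2.COLOR_BGR2HSV)
m=((hsv[...,1]<50)&(hsv[...,2]>90)).astype(np.uint8)*255
m[:150]=0;m[240:]=0;m[:,:250]=0;m[:,335:]=0
cs,_=cv2.findContours(m,cv2.RETR_EXTERNAL,cv2.CHAIN_APPROX_NONE)
for c in cs:
    if cv2.contourArea(c)>100: print(cv2.contourArea(c),cv2.boundingRect(c),cv2.minAreaRect(c))
E
```

```text
653.5 (267, 205, 43, 21) ((288.06927490234375, 215.28578186035156), (19.294174194335938, 42.465354919433594), 88.26429748535156)
1144.5 (256, 165, 64, 37) ((287.20172119140625, 182.97137451171875), (35.561344146728516, 63.24397277832031), 88.63607025146484)
```

View pics/crop0.png

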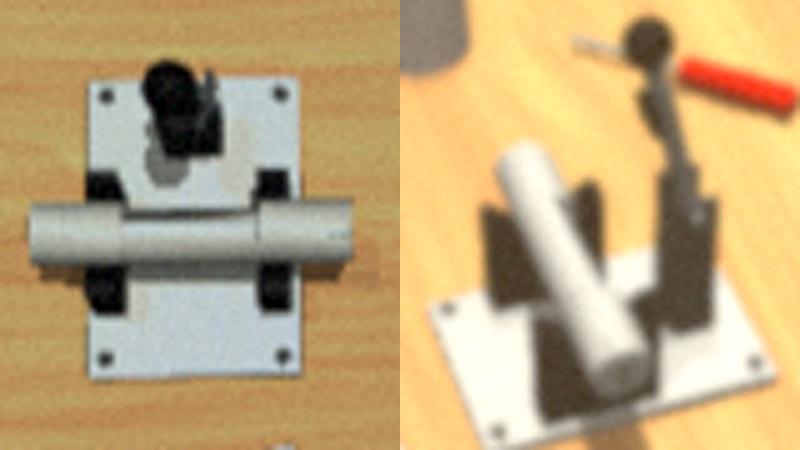

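The crop confirms the largest fixture. It shows the bar in both V-blocks, the arm nearly upright, and the flat on the far (hinge) side. Next I'll compute poses.

```bash
python3 - <<'E'
from h import *
c=[onz("top",p,12)[:2] for p in((268,166),(310,165.6),(310,225.4),(268,225.6))]
print("corners",c); 
far=(c[0]+c[1])/2; near=(c[2]+c[3])/2; fx=(far-near); ps=np.degrees(np.arctan2(fx[1],fx[0])); 
fy=(c[0]+c[3]-c[1]-c[2])/2; ps2=np.degrees(np.arctan2(-fy[0],fy[1]))
print("size",np.linalg.norm(fx),np.linalg.norm(fy),"yaw",ps,ps2)
ctr=(far+near)/2; u=fx/np.linalg.norm(fx); print("origin",ctr-20*u)
e=[onz("top",p,90) for p in((256,197),(320.4,196.4))]; print("bar",e,(e[0]+e[1])/2)
k=np.array([284,167.5]); # knob top view, side view (329.5,143.5)
o1,d1=ray("top",k);o2,d2=ray("side",(329.5,143.5))
A=np.stack([d1,-d2],1);t=np.linalg.lstsq(A,o2-o1,rcond=None)[0];print("knob",o1+t[0]*d1,o2+t[1]*d2)
for n,p in(("mug",(176,200)),("drv",(218,150)),("jar",(455,250))): print(n,onz("top",p,40))
s=arm.read_state();Rt=R.from_quat(s["ee_rot"]);print(Rt.as_matrix())
E
```

```text
corners [array([679.581, 142.594]), array([677.485,   2.877]), array([477.244,   7.291]), array([480.009, 143.715])]
size 199.92523427950042 138.09201947294156 yaw -0.7930108028897145 -1.0084436620481667
origin [558.582  74.396]
bar [array([560.569, 172.927,  90.   ]), array([557.461, -28.141,  90.   ])] [559.015  72.393  90.   ]
knob [612.847  74.175 248.705] [614.41   73.889 249.085]
mug [566.777 436.767  40.   ]
drv [730.636 303.857  40.   ]
jar [ 383.838 -449.787   40.   ]
[[ 0.892 -0.452 -0.001]
 [-0.452 -0.892 -0.002]
 [ 0.     0.002 -1.   ]]
```

>>> {"op": "step_arm", "data": {
  "motion": [
    {"dr": [0, 0, 1], "slide": [20, 15, -30], "jaw": 85},
    {"dr": [0, 0, 2], "slide": [60, 45, -60], "jaw": 85},
    {"dr": [0, 0, 3], "slide": [105, 80, -60], "jaw": 85},
    {"dr": [0, 0, 4], "slide": [150, 115, -60], "jaw": 85},
    {"dr": [0, 0, 5], "slide": [195, 150, -60], "jaw": 85},
    {"dr": [0, 0, 6], "slide": [240, 185, -60], "jaw": 85},
    {"dr": [0, 0, 7], "slide": [285, 220, -60], "jaw": 85},
    {"dr": [0, 0, 8], "slide": [330, 250, -60], "jaw": 85}
  ]
}}

```text
clock: 1.1
position: [464.0, 183.5, 291.2]
ee_rot: [-0.7, 0.714, 0.0, -0.0]
contact_force: [0.7, 0.2, -0.1]
gripper_width: 85.1
grasp_force: 0.0
```

```bash
cat >> h.py <<'E'
def goto(p,tilt=0,yaw=-0.9):
    """print slide/dr from present pose to TCP p, tool y along -fixture x, tilted (deg) with the body towards the robot"""
    s=arm.read_state();R0=R.from_quat(s["ee_rot"]);f=R.from_euler("z",yaw,degrees=True)
    T=f*R.from_euler("y",-tilt,degrees=True)*R.from_matrix(np.array([[0,-1,0],[-1,0,0],[0,0,-1.]]).T)
    print("clk",s["clock"],"pos",s["position"],"F",s["contact_force"],"w",s["gripper_width"],"J",s["joints"])
    print("slide",R0.inv().apply(np.asarray(p)-s["position"]),"dr",(R0.inv()*T).as_rotvec(degrees=True)/8)
E
python3 -c "
from h import *
goto([557.7,-11.5,150])"
```

```text
clk 1.1 pos [463.959 183.514 291.24 ] F [ 0.749  0.239 -0.103] w 85.11348545788387 J [ 0.703  0.128 -0.19  -0.    -1.253 -0.722]
slide [193.156 -97.56  141.207] dr [ 0.002  0.    -0.027]
```

>>> {"op": "step_arm", "data": {
  "motion": [
    {"dr": [0, 0, 0], "slide": [45, 0, 0], "jaw": 85},
    {"dr": [0, 0, 0], "slide": [95, 0, 0], "jaw": 85},
    {"dr": [0, 0, 0], "slide": [145, 0, 0], "jaw": 85},
    {"dr": [0, 0, 0], "slide": [193, -10, 0], "jaw": 85},
    {"dr": [-1, 0, 0], "slide": [193, -45, 30], "jaw": 85},
    {"dr": [-2, 0, 0], "slide": [193, -80, 60], "jaw": 85},
    {"dr": [-3, 0, 0], "slide": [193, -110, 90], "jaw": 85},
    {"dr": [-3.75, 0, 0], "slide": [193, -128, 120], "jaw": 85}
  ]
}}

```text
clock: 2.1
position: [590.1, -9.7, 168.8]
ee_rot: [-0.677, 0.688, 0.186, -0.183]
contact_force: [0.1, 1.2, -0.1]
gripper_width: 85.1
grasp_force: 0.0
```

```bash
python3 - <<'E'
from h import *
goto([548.2,-11.5,73.5],-30)
t=optics.get_image("top");s=optics.get_image("side")
a=cv2.resize(t[130:250,245:355],(400,436),interpolation=cv2.INTER_CUBIC)
b=cv2.resize(s[105:225,260:370],(400,436),interpolation=cv2.INTER_CUBIC)
cv2.imwrite("pics/c1.png",np.hstack([a,b]))
E
```

```text
clk 2.1 pos [590.135  -9.713 168.818] F [ 0.093  1.224 -0.09 ] w 85.09131054584142 J [ 0.2    0.652  0.244 -0.109 -1.68  -0.199]
slide [  2.443 -11.884 103.441] dr [ 0.035 -0.    -0.001]
```

View pics/c1.png

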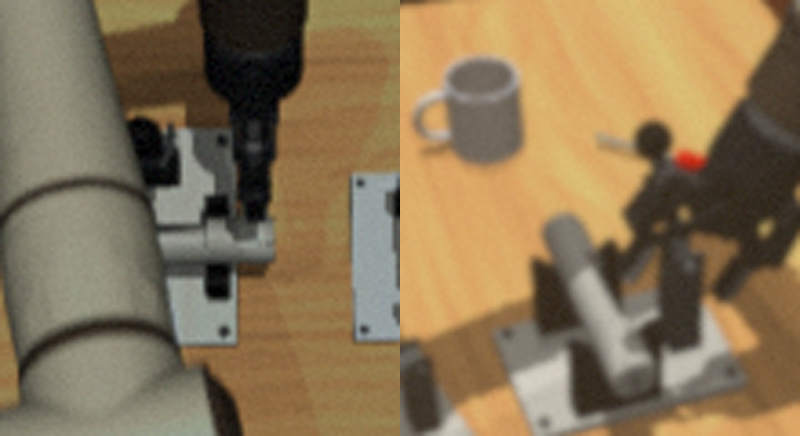

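The fingers are at the −y bar end (crop 255,225), tilted over it and clear of the knob at (150,135). The flat is hidden behind the robot's arm for now. I'll go down and grip.

>>> {"op": "step_arm", "data": {
  "motion": [
    {"dr": [0, 0, 0], "slide": [2.4, -12, 5], "jaw": 85},
    {"dr": [0, 0, 0], "slide": [2.4, -12, 35], "jaw": 85},
    {"dr": [0, 0, 0], "slide": [2.4, -12, 65], "jaw": 85},
    {"dr": [0, 0, 0], "slide": [2.4, -12, 90], "jaw": 85},
    {"dr": [0, 0, 0], "slide": [2.4, -12, 103], "jaw": 85},
    {"dr": [0, 0, 0], "slide": [2.4, -12, 103], "jaw": 85},
    {"dr": [0, 0, 0], "slide": [2.4, -12, 103], "jaw": 60},
    {"dr": [0, 0, 0], "slide": [2.4, -12, 103], "jaw": 48}
  ]
}}

```text
clock: 3.2
position: [548.6, -11.2, 77.0]
ee_rot: [-0.678, 0.688, 0.184, -0.181]
contact_force: [-0.1, 0.3, -0.5]
gripper_width: 51.3
grasp_force: 0.0
```

```bash
python3 - <<'E'
from h import *
goto([548.2,-11.5,73.5],-30)
E
```

```text
clk 3.2 pos [548.639 -11.174  76.966] F [-0.125  0.33  -0.519] w 51.28727158808418 J [ 0.211  0.673  0.029 -0.113 -1.439 -0.181]
slide [ 0.333 -1.35   3.222] dr [-0.017 -0.001  0.006]
```

>>> {"op": "step_arm", "data": {
  "motion": [
    {"dr": [0, 0, 0], "slide": [0, -1, 3], "jaw": 48},
    {"dr": [0, 0, 0], "slide": [0, -1, 3], "jaw": 44},
    {"dr": [0, 0, 0], "slide": [0, -1, 3], "jaw": 41},
    {"dr": [0, 0, 0], "slide": [0, -1, 3], "jaw": 38},
    {"dr": [0, 0, 0], "slide": [0, -1, 3], "jaw": 35},
    {"dr": [0, 0, 0], "slide": [0, -1, 3], "jaw": 35},
    {"dr": [0, 0, 0], "slide": [0, -1, 3], "jaw": 35},
    {"dr": [0, 0, 0], "slide": [0, -1, 3], "jaw": 35}
  ]
}}

```text
clock: 4.2
position: [550.2, -11.3, 73.0]
ee_rot: [-0.679, 0.689, 0.182, -0.179]
contact_force: [5.6, -0.4, -0.5]
gripper_width: 38.6
grasp_force: 59.8
```

```bash
python3 - <<'E'
from h import *
goto([548.2,-11.5,73.5],-30)
E
```

```text
clk 4.2 pos [550.227 -11.291  73.033] F [ 5.599 -0.366 -0.51 ] w 38.590091260366094 J [ 0.211  0.676  0.027 -0.111 -1.428 -0.181]
slide [0.239 1.99  0.592] dr [-0.055 -0.004  0.005]
```

>>> {"op": "step_arm", "data": {
  "motion": [
    {"dr": [1, 0, 0], "slide": [0, -3.9, -0.7], "jaw": 35},
    {"dr": [2, 0, 0], "slide": [0, -6.5, -1.2], "jaw": 35},
    {"dr": [3, 0, 0], "slide": [0, -9, -2.1], "jaw": 35},
    {"dr": [4, 0, 0], "slide": [0, -11.4, -3.4], "jaw": 35},
    {"dr": [5, 0, 0], "slide": [0, -13.5, -4.9], "jaw": 35},
    {"dr": [6, 0, 0], "slide": [0, -15.4, -6.8], "jaw": 35},
    {"dr": [7, 0, 0], "slide": [0, -17.1, -8.9], "jaw": 35},
    {"dr": [8, 0, 0], "slide": [0, -18.4, -11.2], "jaw": 35}
  ]
}}

```text
clock: 5.2
position: [575.8, -40.5, 102.6]
ee_rot: [0.692, -0.689, 0.131, -0.17]
contact_force: [-0.6, -1.7, -5.8]
gripper_width: 38.2
grasp_force: 62.7
```

```bash
python3 - <<'E'
from h import *
goto([559.5+19*np.sin(.611),-11.5,89.6-19*np.cos(.611)],35)
t=optics.get_image("top");s=optics.get_image("side")
a=cv2.resize(t[150:240,245:345],(400,360),interpolation=cv2.INTER_CUBIC)
b=cv2.resize(s[135:225,260:360],(400,360),interpolation=cv2.INTER_CUBIC)
cv2.imwrite("pics/c2.png",cv2.convertScaleAbs(np.hstack([a,b]),alpha=1.3))
E
```

```text
clk 5.2 pos [575.823 -40.521 102.63 ] F [-0.62  -1.657 -5.803] w 38.21021769418124 J [ 0.223  0.29  -0.689  0.24  -0.165 -0.446]
slide [-27.578  17.02   25.277] dr [1.302 0.44  0.016]
```

View pics/c2.png

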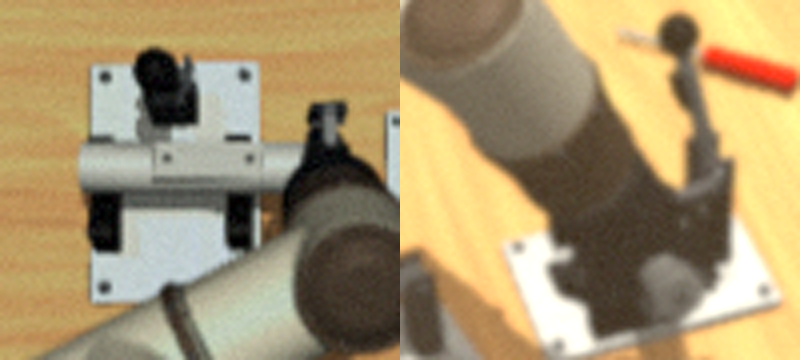

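Joint 5 reached its limit and dragged the bar about 28 mm towards −y, and lifted it. In the crop, the flat with holes at (167,157) and (250,157) now faces roughly up. I'll tilt back gradually about the axis to put the bar down again.

>>> {"op": "step_arm", "data": {
  "motion": [
    {"dr": [-0.25, 0, 0], "slide": [0, 0.7, 0], "jaw": 35},
    {"dr": [-0.5, 0, 0], "slide": [0, 1.3, 0], "jaw": 35},
    {"dr": [-0.75, 0, 0], "slide": [0, 2, -0.1], "jaw": 35},
    {"dr": [-1, 0, 0], "slide": [0, 2.6, -0.2], "jaw": 35},
    {"dr": [-1.2, 0, 0], "slide": [0, 3.2, -0.3], "jaw": 35},
    {"dr": [-1.4, 0, 0], "slide": [0, 3.7, -0.4], "jaw": 35},
    {"dr": [-1.5, 0, 0], "slide": [0, 4, -0.4], "jaw": 35},
    {"dr": [-1.5, 0, 0], "slide": [0, 4, -0.4], "jaw": 35}
  ]
}}

```text
clock: 6.3
position: [575.6, -39.0, 101.8]
ee_rot: [0.705, -0.7, 0.059, -0.099]
contact_force: [-1.8, -0.5, -5.6]
gripper_width: 38.2
grasp_force: 62.8
```

```bash
python3 - <<'E'
from h import *
a=np.radians(20)
goto([559.5+19*np.sin(a),-11.5,89.6-19*np.cos(a)],20)
E
```

```text
clk 6.3 pos [575.559 -39.032 101.837] F [-1.82  -0.52  -5.624] w 38.16031738384823 J [ 0.207  0.345 -0.44  -0.019 -0.555 -0.185]
slide [-25.943  15.985  28.746] dr [0.9   0.44  0.086]
```

```bash
python3 - <<'E'
from h import *
a=np.radians(13)
goto([559.5+19*np.sin(a),-11.5,110-19*np.cos(a)],13)
goto([559.5+19*np.sin(a),-11.5,89.6-19*np.cos(a)],13)
E
```

```text
clk 6.3 pos [575.559 -39.032 101.837] F [-1.82  -0.52  -5.624] w 38.16031738384823 J [ 0.207  0.345 -0.44  -0.019 -0.555 -0.185]
slide [-27.068  13.773   9.036] dr [0.026 0.434 0.113]
clk 6.3 pos [575.559 -39.032 101.837] F [-1.82  -0.52  -5.624] w 38.16031738384823 J [ 0.207  0.345 -0.44  -0.019 -0.555 -0.185]
slide [-25.935  18.3    28.895] dr [0.026 0.434 0.113]
```

>>> {"op": "step_arm", "data": {
  "motion": [
    {"dr": [0, 0.2, 0.05], "slide": [-7, 4, 2], "jaw": 35},
    {"dr": [0, 0.43, 0.11], "slide": [-15, 8, 5], "jaw": 35},
    {"dr": [0, 0.43, 0.11], "slide": [-22, 12, 7], "jaw": 35},
    {"dr": [0, 0.43, 0.11], "slide": [-27, 14, 9], "jaw": 35},
    {"dr": [0, 0.43, 0.11], "slide": [-26.5, 15.5, 15], "jaw": 35},
    {"dr": [0, 0.43, 0.11], "slide": [-26, 17, 22], "jaw": 35},
    {"dr": [0, 0.43, 0.11], "slide": [-26, 18, 28], "jaw": 35},
    {"dr": [0, 0.43, 0.11], "slide": [-26, 18, 28], "jaw": 35}
  ]
}}

```text
clock: 7.3
position: [565.6, -11.2, 72.8]
ee_rot: [-0.697, 0.708, -0.08, 0.08]
contact_force: [-1.6, -1.1, -0.6]
gripper_width: 38.5
grasp_force: 63.1
```

```bash
python3 - <<'E'
from h import *
a=np.radians(13)
goto([559.5+19*np.sin(a),-11.5,89.6-19*np.cos(a)],13)
t=optics.get_image("top");s=optics.get_image("side")
a=cv2.resize(t[170:220,250:330],(640,400),interpolation=cv2.INTER_CUBIC)
b=cv2.resize(s[135:225,280:320],(160,400),interpolation=cv2.INTER_CUBIC)
cv2.imwrite("pics/c3.png",cv2.convertScaleAbs(np.hstack([a,b]),alpha=1.3))
E
```

```text
clk 7.3 pos [565.649 -11.197  72.833] F [-1.604 -1.053 -0.568] w 38.489177373953794 J [ 0.3    0.367 -0.573  0.169 -0.419 -0.463]
slide [0.336 2.215 1.279] dr [-0.003  0.013 -0.003]
```

View pics/c3.png

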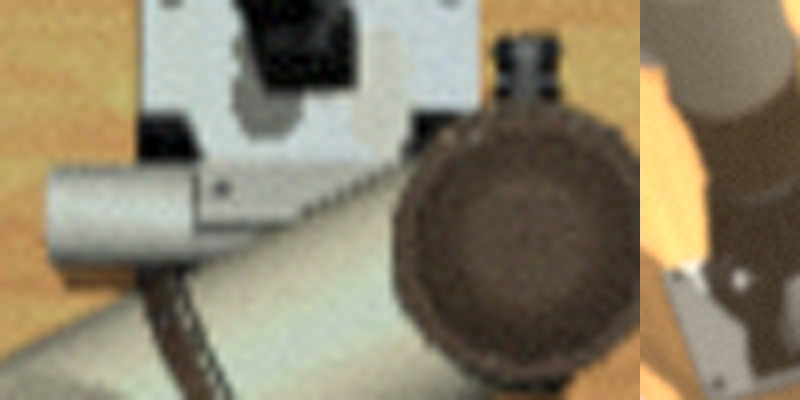

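Crop c3 shows the bar back in the V-blocks, with the left end at x=45 and the flat at rows 162–225. About 25° of roll is left. I'll release, swing back about the axis and grip again.

>>> {"op": "step_arm", "data": {
  "motion": [
    {"dr": [0, 0, 0], "slide": [0, 0, 0], "jaw": 50},
    {"dr": [0, 0, 0], "slide": [0, 0, 0], "jaw": 75},
    {"dr": [0, 0, 0], "slide": [0, 0, 0], "jaw": 85},
    {"dr": [-1, 0, 0], "slide": [0, 2.6, -0.2], "jaw": 85},
    {"dr": [-2, 0, 0], "slide": [0, 5.2, -0.7], "jaw": 85},
    {"dr": [-3, 0, 0], "slide": [0, 7.7, -1.6], "jaw": 85},
    {"dr": [-4, 0, 0], "slide": [0, 10.1, -2.9], "jaw": 85},
    {"dr": [-4.5, 0, 0], "slide": [0, 11.2, -3.6], "jaw": 85}
  ]
}}

```text
clock: 8.4
position: [554.6, -10.9, 73.8]
ee_rot: [-0.687, 0.698, 0.143, -0.14]
contact_force: [0.6, 0.8, -0.1]
gripper_width: 85.0
grasp_force: 0.0
```

```bash
python3 - <<'E'
from h import *
a=np.radians(-23)
goto([559.8+19*np.sin(a),-11.5,90-19*np.cos(a)],-23)
E
```

```text
clk 8.4 pos [554.634 -10.928  73.762] F [ 0.649  0.8   -0.11 ] w 85.03004537814017 J [ 0.219  0.623 -0.04  -0.097 -1.301 -0.19 ]
slide [0.61  1.578 2.032] dr [0.011 0.012 0.005]
```

>>> {"op": "step_arm", "data": {
  "motion": [
    {"dr": [0, 0, 0], "slide": [0, 1.5, 2], "jaw": 60},
    {"dr": [0, 0, 0], "slide": [0, 1.5, 2], "jaw": 48},
    {"dr": [0, 0, 0], "slide": [0, 1.5, 2], "jaw": 44},
    {"dr": [0, 0, 0], "slide": [0, 1.5, 2], "jaw": 41},
    {"dr": [0, 0, 0], "slide": [0, 1.5, 2], "jaw": 38},
    {"dr": [0, 0, 0], "slide": [0, 1.5, 2], "jaw": 35},
    {"dr": [0, 0, 0], "slide": [0, 1.5, 2], "jaw": 35},
    {"dr": [0, 0, 0], "slide": [0, 1.5, 2], "jaw": 35}
  ]
}}

```text
clock: 9.4
position: [553.7, -11.1, 73.9]
ee_rot: [-0.688, 0.698, 0.14, -0.137]
contact_force: [4.9, -0.3, 0.2]
gripper_width: 38.5
grasp_force: 59.9
```

>>> {"op": "step_arm", "data": {
  "motion": [
    {"dr": [0.4, 0, 0], "slide": [0, -1.1, 0], "jaw": 35},
    {"dr": [0.8, 0, 0], "slide": [0, -2.1, -0.1], "jaw": 35},
    {"dr": [1.2, 0, 0], "slide": [0, -3.2, -0.3], "jaw": 35},
    {"dr": [1.6, 0, 0], "slide": [0, -4.2, -0.5], "jaw": 35},
    {"dr": [2, 0, 0], "slide": [0, -5.2, -0.7], "jaw": 35},
    {"dr": [2.4, 0, 0], "slide": [0, -6.3, -1.1], "jaw": 35},
    {"dr": [2.8, 0, 0], "slide": [0, -7.2, -1.4], "jaw": 35},
    {"dr": [3.1, 0, 0], "slide": [0, -8, -1.8], "jaw": 35}
  ]
}}

```text
clock: 10.4
position: [560.3, -11.0, 73.5]
ee_rot: [-0.702, 0.712, -0.012, 0.014]
contact_force: [1.8, -0.8, 3.0]
gripper_width: 38.2
grasp_force: 60.4
```

>>> {"op": "step_arm", "data": {
  "motion": [
    {"dr": [0, 0, 0], "slide": [0, 0, 0], "jaw": 50},
    {"dr": [0, 0, 0], "slide": [0, 0, 0], "jaw": 75},
    {"dr": [0, 0, 0], "slide": [0, 0, 0], "jaw": 85},
    {"dr": [0, 0, 0], "slide": [0, 0, -30], "jaw": 85},
    {"dr": [0, 0, 0], "slide": [0, 0, -80], "jaw": 85},
    {"dr": [0, 0, 0], "slide": [40, 0, -120], "jaw": 85},
    {"dr": [0, 0, 0], "slide": [90, 0, -120], "jaw": 85},
    {"dr": [0, 0, 0], "slide": [140, 0, -120], "jaw": 85}
  ]
}}

```text
clock: 11.4
position: [553.5, -152.3, 191.8]
ee_rot: [-0.702, 0.712, -0.011, 0.012]
contact_force: [1.0, -0.6, -0.5]
gripper_width: 84.8
grasp_force: 0.0
```

```bash
python3 - <<'E'
from h import *
goto([559.8,-11.5,71],0)
t=np.mean([optics.get_image("top").astype(float) for _ in range(4)],0)
cv2.imwrite("pics/t4.png",t)
a=cv2.resize(t[175:215,250:330].astype(np.uint8),(800,400),interpolation=cv2.INTER_CUBIC)
cv2.imwrite("pics/c4.png",cv2.convertScaleAbs(a,alpha=1.3))
g=t.mean(2); print(np.c_[np.arange(180,212),g[180:212,276:296].mean(1),g[180:212,258:264].mean(1)].astype(int).tolist())
f=R.from_euler("z",-0.9,degrees=True)
for th in(-15,0,15):
    n=np.radians(th);e=lambda a:proj("top",f.apply([20*np.sin(a),0,20*np.cos(a)])+[559.3,73,90])[1]
    h=np.arccos(.7);print(th,"far",e(n+h),"near",e(n-h),"mid(14)",proj("top",f.apply([14*np.sin(n),0,14*np.cos(n)])+[559.3,73,90])[1])
E
```

```text
clk 11.4 pos [ 553.513 -152.314  191.781] F [ 0.96  -0.572 -0.507] w 84.81977234977772 J [ 0.013  0.315 -0.201 -0.001 -1.022 -0.027]
slide [-140.645   -0.344  121.14 ] dr [-0.231  0.015  0.009]
[[180, 96, 117], [181, 93, 117], [182, 91, 116], [183, 89, 114], [184, 91, 113], [185, 90, 111], [186, 91, 111], [187, 95, 110], [188, 94, 110], [189, 84, 113], [190, 84, 105], [191, 89, 102], [192, 89, 123], [193, 88, 138], [194, 84, 148], [195, 81, 152], [196, 86, 153], [197, 89, 144], [198, 92, 132], [199, 88, 121], [200, 70, 107], [201, 52, 88], [202, 56, 64], [203, 64, 52], [204, 71, 55], [205, 72, 53], [206, 80, 83], [207, 91, 110], [208, 97, 115], [209, 99, 116], [210, 101, 114], [211, 102, 112]]
-15 far 192.3435647171863 near 201.5488310114923 mid(14) 196.9492893496721
0 far 191.24640631234473 near 200.310579674229 mid(14) 195.77031147354188
15 far 190.5229250520863 near 198.81245541564272 mid(14) 194.65046523964514[ WARN:0@11.113] global loadsave.cpp:1063 imwrite_ Unsupported depth image for selected encoder is fallbacked to CV_8U.
```

View pics/c4.png

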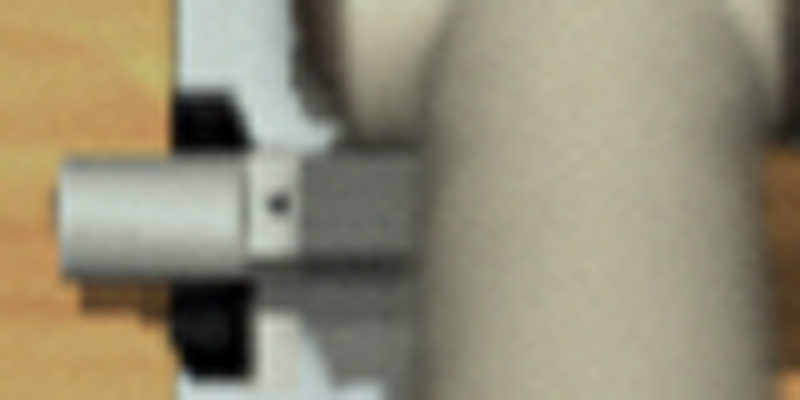

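The flat's lit part spans rows 190–200.8 px, with the hole at about (277.5,195.5), so it is nearly up. The arm hides or shades the rest, so I'll move clear and measure it properly.

>>> {"op": "step_arm", "data": {
  "motion": [
    {"dr": [0, 0, 0], "slide": [30, 10, -20], "jaw": 85},
    {"dr": [0, 0, 0], "slide": [70, 30, -40], "jaw": 85},
    {"dr": [0, 0, 0], "slide": [110, 50, -60], "jaw": 85},
    {"dr": [0, 0, 0], "slide": [150, 70, -60], "jaw": 85},
    {"dr": [0, 0, 0], "slide": [180, 90, -60], "jaw": 85},
    {"dr": [0, 0, 0], "slide": [180, 90, -60], "jaw": 85},
    {"dr": [0, 0, 0], "slide": [180, 90, -60], "jaw": 85},
    {"dr": [0, 0, 0], "slide": [180, 90, -60], "jaw": 85}
  ]
}}

```text
clock: 12.6
position: [459.7, -328.8, 248.0]
ee_rot: [-0.702, 0.712, -0.011, 0.012]
contact_force: [0.9, -0.3, 0.7]
gripper_width: 85.1
grasp_force: 0.0
```

```bash
cat > m.py <<'E'
from h import *
import sys
t=np.mean([optics.get_image("top").astype(float) for _ in range(8)],0); s=np.mean([optics.get_image("side").astype(float) for _ in range(8)],0)
np.save("t.npy",t);np.save("s.npy",s)
a=cv2.resize(t[182:212,250:330].astype(np.uint8),(800,300),interpolation=cv2.INTER_CUBIC)
b=cv2.resize(s[160:220,285:345].astype(np.uint8),(300,300),interpolation=cv2.INTER_CUBIC)
o=np.zeros((600,800,3),np.uint8);o[:300]=a;o[300:,:300]=b;cv2.imwrite(sys.argv[1],cv2.convertScaleAbs(o,alpha=1.4))
g=t.mean(2)
for lo,hi in((257,265),(278,281),(283,288),(289,296),(313,319)): print(lo,hi,g[187:207,lo:hi].mean(1).astype(int))
E
python3 m.py pics/c5.png
```

```text
257 265 [110 110 113 106 102 123 139 147 153 152 144 133 121 107  88  64  55  59
  58  81]
278 281 [152 154 141 138 149 150 145 133 126 138 149 152 145 105  58  58  60  66
  70 113]
283 288 [137 154 138 134 150 149 149 148 151 150 150 151 139  96  59  57  59  68
  72 114]
289 296 [154 154 132 127 149 150 149 150 151 150 150 151 136  98  67  60  63  69
  73 116]
313 319 [112 114 101  95 117 134 143 150 153 153 144 130 115  97  74  54  49  48
  52  80]
```

View pics/c5.png

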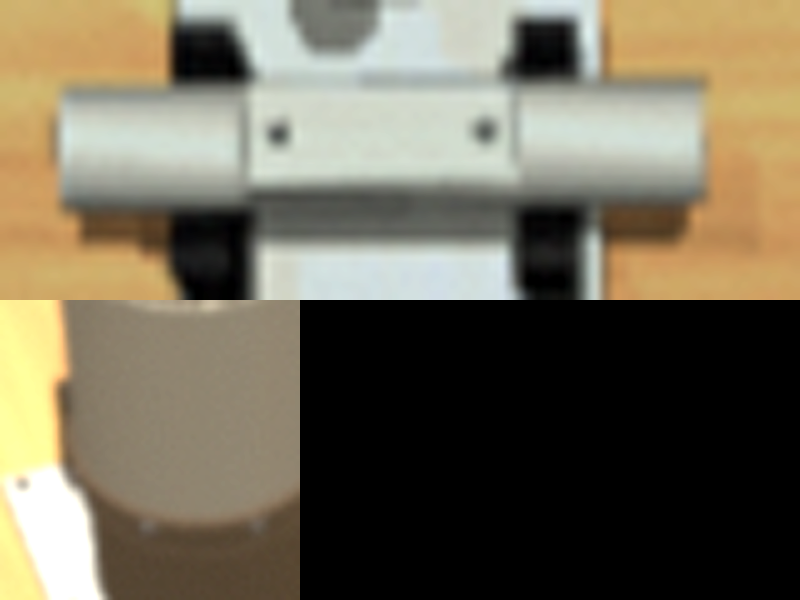

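The picture shows the flat clearly, with the holes at (277.7,195) and (298.5,195) and the near edge at about row 199.9. I need the bar's axis row to better than 0.3 px, so I'll take it from the chroma edges of the round ends against the wood.

```bash
cat > th.py <<'E'
from h import *
from scipy.optimize import brentq
t=np.load("t.npy");ch=t[...,2]-t[...,0];g=t.mean(2)
def cross(p,r0,lev):  # first crossing after r0
    for r in range(r0,r0+12):
        if (p[r]-lev)*(p[r+1]-lev)<=0: return r+(lev-p[r])/(p[r+1]-p[r])
f=R.from_euler("z",-0.9,degrees=True)
def row(a,rad,y,x): return proj("top",f.apply([rad*np.sin(a),y,rad*np.cos(a)])+[x,73,90])[1]
xs=[]
for lo,hi,y in((258,266,80),(312,318,-85)):
    p=ch[:,lo:hi].mean(1); print(p[184:210].astype(int))
    b=p[193:200].mean(); a=p[183:188].mean(); top=cross(p,187,(a+b)/2)
    sh=p[203:206].max(); bot=cross(p,198,(sh+b)/2)
    F=lambda x:(min(row(q,20,y,x) for q in np.radians(np.arange(40,130,2))),max(row(q,20,y,x) for q in np.radians(np.arange(-130,-40,2))))
    xt=brentq(lambda x:F(x)[0]-top,530,590);xb=brentq(lambda x:F(x)[1]-bot,530,590);print("rows",top,bot,"axis x",xt,xb); xs.append((xt+xb)/2)
x=np.mean(xs);print("axis x",xs)
h=np.arccos(.7)
for lo,hi,y in((279,284,26),(284,292,0),(292,296,-20)):
    p=g[:,lo:hi].mean(1); e=cross(p,196,(p[194:198].mean()+p[201:203].mean())/2)
    print("near",e,[np.degrees(brentq(lambda q:row(q-h,20,y,X)-e,-.6,.6)) for X in(x,x-1,x+1)])
for c0,y in((277.7,32),(298.4,-32)):
    c=int(c0);w=np.clip(146-g[192:198,c-2:c+4],0,None);r=(w*np.arange(192,198)[:,None]).sum()/w.sum()
    print("hole",r,np.degrees(brentq(lambda q:row(q,14,y,x)-r,-.6,.6)))
E
python3 th.py
```

```text
[74 76 76 77 78 73 42  5  5  6  4 -1  0  3  5  5  5  3  6 26 40 40 55 71
 72 71]
rows 190.09146259950174 202.78576914636824 axis x 560.419798957266 560.7817923255918
[70 73 75 76 73 51 13  4  6  6  2 -2 -2  3  5  5  4  3 17 36 36 36 59 77
 78 76]
rows 189.35033975537613 202.12714437528464 axis x 561.2636206899059 561.3434495817239
axis x [560.6007956414289, 561.3035351358149]
near 199.95369438292732 [np.float64(-1.0079762917438417), np.float64(2.411060451491818), np.float64(-4.583642215452554)]
near 199.7935274779804 [np.float64(-0.09580660830399057), np.float64(3.2864135765108853), np.float64(-3.625818583005039)]
near 199.7315818737837 [np.float64(-0.062457866832641866), np.float64(3.3181224767457325), np.float64(-3.5904509903796233)]
hole 194.89076576576576 5.865131090624834
hole 194.55699069026255 7.8163849855391945
```

```bash
python3 - <<'E'
from h import *
from scipy.optimize import brentq
g=cv2.imread("pics/top0.png").astype(float).mean(2)
f=R.from_euler("z",-0.9,degrees=True);h=np.arccos(.7)
def row(a,rad,y,x): return proj("top",f.apply([rad*np.sin(a),y,rad*np.cos(a)])+[x,73,90])[1]
for lo,hi,y in((278,285,22),(285,291,3),(291,299,-18)): print(y,g[186:207,lo:hi].mean(1).astype(int),{th:round(row(np.radians(th)-h,20,y,560.95),2) for th in(55,60,65,70,75,80)})
E
```

```text
22 [106 131 149 151 149 120  65  58 116 152 152 141 128 120 104  83  58  56
  65  68 110] {55: np.float64(193.92), 60: np.float64(193.4), 65: np.float64(192.9), 70: np.float64(192.43), 75: np.float64(191.98), 80: np.float64(191.57)}
3 [136 147 150 154 152 116  54  63 119 153 153 141 128 115 103  80  58  59
  63  71 111] {55: np.float64(193.86), 60: np.float64(193.34), 65: np.float64(192.84), 70: np.float64(192.37), 75: np.float64(191.93), 80: np.float64(191.52)}
-18 [148 146 149 151 150 115  67  89 129 150 151 142 128 114  98  78  58  62
  66  70 113] {55: np.float64(193.8), 60: np.float64(193.28), 65: np.float64(192.78), 70: np.float64(192.31), 75: np.float64(191.87), 80: np.float64(191.45)}
```

The edge and hole estimates put the flat within about ±7° of up, which isn't certain enough. I'll settle it mechanically: push the hold-down arm further back to make room, then press two slightly open fingertips, tool exactly vertical, onto the flat so that it squares itself.

>>> {"op": "step_arm", "data": {
  "motion": [
    {"dr": [-0.23, 0, 0], "slide": [-40, 0, 0], "jaw": 40},
    {"dr": [-0.23, 0, 0], "slide": [-95, 0, 0], "jaw": 0},
    {"dr": [-0.23, 0, 0], "slide": [-150, -20, 0], "jaw": 0},
    {"dr": [-0.23, 0, 0], "slide": [-205, -40, 0], "jaw": 0},
    {"dr": [-0.23, 0, 0], "slide": [-260, -60, 0], "jaw": 0},
    {"dr": [-0.23, 0, 0], "slide": [-315, -80, 5], "jaw": 0},
    {"dr": [-0.23, 0, 0], "slide": [-365, -90, 10], "jaw": 0},
    {"dr": [-0.23, 0, 0], "slide": [-403, -100, 12], "jaw": 0}
  ]
}}

```text
clock: 14.4
position: [565.5, 73.6, 239.6]
ee_rot: [-0.702, 0.712, 0.001, 0.0]
contact_force: [-0.5, -0.8, 0.4]
gripper_width: -0.1
grasp_force: 0.0
```

```bash
python3 -c "
from h import *
goto([645,72.5,236])"
```

```text
clk 14.4 pos [565.503  73.625 239.559] F [-0.48  -0.759  0.378] w -0.07439741644048344 J [ 0.413  0.286 -0.115 -0.002 -1.169 -0.426]
slide [  0.021 -79.508   3.489] dr [0.006 0.011 0.013]
```

>>> {"op": "step_arm", "data": {
  "motion": [
    {"dr": [0, 0, 0], "slide": [0, -20, 2], "jaw": 0},
    {"dr": [0, 0, 0], "slide": [0, -38, 3], "jaw": 0},
    {"dr": [0, 0, 0], "slide": [0, -54, 3], "jaw": 0},
    {"dr": [0, 0, 0], "slide": [0, -68, 3], "jaw": 0},
    {"dr": [0, 0, 0], "slide": [0, -80, 3], "jaw": 0},
    {"dr": [0, 0, 0], "slide": [0, -80, 3], "jaw": 0},
    {"dr": [0, 0, 0], "slide": [0, -50, 3], "jaw": 8},
    {"dr": [0, 0, 0], "slide": [0, -10, 3], "jaw": 16}
  ]
}}

```text
clock: 15.4
position: [575.1, 71.3, 236.6]
ee_rot: [-0.701, 0.713, 0.0, 0.001]
contact_force: [0.2, -0.5, 0.4]
gripper_width: 16.0
grasp_force: 0.0
```

```bash
python3 -c "
from h import *
goto([560.9,73,112])
t=optics.get_image('top'); cv2.imwrite('pics/t6.png',t)"
```

```text
clk 15.4 pos [575.143  71.267 236.556] F [ 0.207 -0.528  0.408] w 15.970849296867678 J [ 0.402  0.304 -0.099 -0.001 -1.167 -0.417]
slide [ -1.322  14.306 124.554] dr [-0.002  0.011 -0.001]
```

```bash
python3 - <<'E'
from h import *
s=optics.get_image("side").astype(int); t=cv2.imread("pics/t6.png").astype(int)
for x in(613,625,640,650,660,670,676,685,695):
    a=np.arccos(np.clip((x-639)/133,-1,1)); p=[x,72.5,118+133*np.sin(a)]
    for n,im in(("side",s),("top",t)):
        u=proj(n,p).round().astype(int); print(x,n,u,im[u[1]-1:u[1]+2,u[0]-1:u[0]+2].mean((0,1)).astype(int),end=" | ")
    print()
E
```

```text
613 side [329 144] [110 172 213] | 613 top [285 167] [32 38 39] | 
625 side [333 143] [104 172 219] | 625 top [285 163] [34 41 42] | 
640 side [338 141] [109 179 218] | 640 top [284 158] [33 41 51] | 
650 side [341 141] [112 184 216] | 650 top [284 155] [30 41 48] | 
660 side [344 140] [ 69 112 131] | 660 top [284 151] [34 44 51] | 
670 side [347 140] [29 45 55] | 670 top [284 148] [37 47 57] | 
676 side [349 140] [30 43 53] | 676 top [284 146] [39 49 58] | 
685 side [352 140] [35 56 71] | 685 top [284 144] [40 50 59] | 
695 side [355 141] [ 90 149 194] | 695 top [284 141] [38 49 59] |
```

>>> {"op": "step_arm", "data": {
  "motion": [
    {"dr": [0, 0, 0], "slide": [-1.3, 14.3, 10], "jaw": 16},
    {"dr": [0, 0, 0], "slide": [-1.3, 14.3, 40], "jaw": 16},
    {"dr": [0, 0, 0], "slide": [-1.3, 14.3, 75], "jaw": 16},
    {"dr": [0, 0, 0], "slide": [-1.3, 14.3, 100], "jaw": 16},
    {"dr": [0, 0, 0], "slide": [-1.3, 14.3, 117], "jaw": 16},
    {"dr": [0, 0, 0], "slide": [-1.3, 14.3, 124], "jaw": 16},
    {"dr": [0, 0, 0], "slide": [-1.3, 14.3, 124], "jaw": 16},
    {"dr": [0, 0, 0], "slide": [-1.3, 14.3, 124], "jaw": 16}
  ]
}}

```text
clock: 16.5
position: [561.8, 73.3, 113.9]
ee_rot: [-0.702, 0.712, 0.0, 0.001]
contact_force: [0.3, 0.1, 0.6]
gripper_width: 16.5
grasp_force: 0.0
```

```bash
python3 -c "
from h import *
goto([560.9,73,104])
print(arm.read_state()['wrist_torque'])"
```

```text
clk 16.5 pos [561.797  73.314 113.852] F [0.336 0.125 0.644] w 16.501804986807414 J [ 0.415  0.398 -0.296 -0.002 -0.875 -0.429]
slide [0.349 0.907 9.85 ] dr [-0.011  0.016  0.005]
[-0.022  0.008 -0.033]
```

>>> {"op": "step_arm", "data": {
  "motion": [
    {"dr": [0, 0, 0], "slide": [0, 0.9, 3], "jaw": 16},
    {"dr": [0, 0, 0], "slide": [0, 0.9, 6], "jaw": 16},
    {"dr": [0, 0, 0], "slide": [0, 0.9, 8], "jaw": 16},
    {"dr": [0, 0, 0], "slide": [0, 0.9, 9], "jaw": 16},
    {"dr": [0, 0, 0], "slide": [0, 0.9, 10], "jaw": 16},
    {"dr": [0, 0, 0], "slide": [0, 0.9, 10.5], "jaw": 16},
    {"dr": [0, 0, 0], "slide": [0, 0.9, 11], "jaw": 16},
    {"dr": [0, 0, 0], "slide": [0, 0.9, 11], "jaw": 16}
  ]
}}

```text
clock: 17.5
position: [560.2, 73.1, 105.1]
ee_rot: [-0.702, 0.712, 0.0, 0.001]
contact_force: [-5.8, 0.6, 15.9]
gripper_width: 16.0
grasp_force: 8.1
```

```bash
python3 -c "
from h import *
goto([560.9,73,104])
print(arm.read_state()['wrist_torque'])"
```

```text
clk 17.5 pos [560.208  73.118 105.07 ] F [-5.846  0.613 15.947] w 16.02127416185459 J [ 0.416  0.406 -0.309 -0.001 -0.855 -0.43 ]
slide [ 0.109 -0.693  1.07 ] dr [-0.004  0.007  0.012]
[0.183 2.065 0.002]
```

>>> {"op": "step_arm", "data": {
  "motion": [
    {"dr": [0, 0, 0], "slide": [0, 0, 0.5], "jaw": 16},
    {"dr": [0, 0, 0], "slide": [0, 0, 1], "jaw": 16},
    {"dr": [0, 0, 0], "slide": [0, 0, 1.5], "jaw": 16},
    {"dr": [0, 0, 0], "slide": [0, 0, 2], "jaw": 16},
    {"dr": [0, 0, 0], "slide": [0, 0, 2], "jaw": 16},
    {"dr": [0, 0, 0], "slide": [0, 0, 2], "jaw": 16},
    {"dr": [0, 0, 0], "slide": [0, 0, 2], "jaw": 16},
    {"dr": [0, 0, 0], "slide": [0, 0, 2], "jaw": 16}
  ]
}}

```text
clock: 18.5
position: [560.3, 73.1, 104.8]
ee_rot: [-0.702, 0.712, -0.0, 0.001]
contact_force: [-10.6, 0.1, 24.8]
gripper_width: 16.3
grasp_force: 12.7
```

```bash
python3 -c "
from h import *
goto([560.9,73,104])
print(arm.read_state()['wrist_torque'])"
```

```text
clk 18.5 pos [560.262  73.104 104.85 ] F [-10.566   0.128  24.804] w 16.34437576415391 J [ 0.416  0.407 -0.31  -0.    -0.853 -0.43 ]
slide [ 0.096 -0.638  0.85 ] dr [-0.009  0.005  0.018]
[0.316 3.196 0.041]
```

Contact forces point to only the −x finger touching: Fx is negative and the tip is about 1 mm high. That means the flat still leans a few degrees to +x. I'll drag towards −x while pressed so that it rolls until both tips seat.

>>> {"op": "step_arm", "data": {
  "motion": [
    {"dr": [0, 0, 0], "slide": [0, 0.5, 0], "jaw": 16},
    {"dr": [0, 0, 0], "slide": [0, 1, 0], "jaw": 16},
    {"dr": [0, 0, 0], "slide": [0, 1.5, 0], "jaw": 16},
    {"dr": [0, 0, 0], "slide": [0, 2, 0], "jaw": 16},
    {"dr": [0, 0, 0], "slide": [0, 2.5, 0], "jaw": 16},
    {"dr": [0, 0, 0], "slide": [0, 3, 0], "jaw": 16},
    {"dr": [0, 0, 0], "slide": [0, 3, 0], "jaw": 16},
    {"dr": [0, 0, 0], "slide": [0, 3, 0], "jaw": 16}
  ]
}}

```text
clock: 19.5
position: [560.0, 73.2, 105.0]
ee_rot: [-0.703, 0.712, -0.002, 0.003]
contact_force: [-3.6, -2.5, 20.3]
gripper_width: 15.9
grasp_force: 10.1
```

```bash
python3 -c "
from h import *
goto([560.9,73,104])
print(arm.read_state()['wrist_torque'])"
```

```text
clk 19.5 pos [559.969  73.196 104.989] F [-3.645 -2.46  20.315] w 15.8710178281987 J [ 0.418  0.403 -0.315  0.002 -0.845 -0.432]
slide [ 0.186 -0.927  0.996] dr [-0.05   0.011  0.021]
[-0.434  1.169 -0.024]
```

>>> {"op": "step_arm", "data": {
  "motion": [
    {"dr": [0, 0, 0], "slide": [0, 0.7, 0], "jaw": 16},
    {"dr": [0, 0, 0], "slide": [0, 1.4, 0], "jaw": 16},
    {"dr": [0, 0, 0], "slide": [0, 1.4, 0], "jaw": 16},
    {"dr": [0, 0, 0], "slide": [0, 1.4, -1.5], "jaw": 16},
    {"dr": [0, 0, 0], "slide": [0, 1, -3], "jaw": 16},
    {"dr": [0, 0, 0], "slide": [0, 0, -6], "jaw": 16},
    {"dr": [0, 0, 0], "slide": [0, 0, -35], "jaw": 16},
    {"dr": [0, 0, 0], "slide": [0, 0, -80], "jaw": 16}
  ]
}}

```text
clock: 20.5
position: [555.1, 72.6, 178.2]
ee_rot: [-0.702, 0.713, 0.003, -0.003]
contact_force: [1.3, 0.3, -0.3]
gripper_width: 16.1
grasp_force: 0.0
```

>>> {"op": "step_arm", "data": {
  "motion": [
    {"dr": [0, 0, 0], "slide": [50, 0, -40], "jaw": 40},
    {"dr": [0, 0, 0], "slide": [100, 10, -60], "jaw": 85},
    {"dr": [0, 0, 0], "slide": [155, 30, -60], "jaw": 85},
    {"dr": [0, 0, 0], "slide": [210, 50, -60], "jaw": 85},
    {"dr": [0, 0, 0], "slide": [265, 70, -60], "jaw": 85},
    {"dr": [0, 0, 0], "slide": [315, 90, -60], "jaw": 85},
    {"dr": [0, 0, 0], "slide": [365, 100, -60], "jaw": 85},
    {"dr": [0, 0, 0], "slide": [400, 100, -60], "jaw": 85}
  ]
}}

```text
clock: 21.5
position: [449.3, -326.7, 238.4]
ee_rot: [-0.701, 0.713, 0.002, 0.0]
contact_force: [0.4, 0.2, -0.3]
gripper_width: 84.8
grasp_force: 0.0
```

```bash
python3 m.py pics/c6.png; python3 th.py; python3 -c "
from h import *
goto([560.9,-11.5,71])"
```

```text
257 265 [111 110 114 106 103 124 139 148 153 153 146 134 121 107  88  65  55  60
  58  82]
278 281 [155 154 141 138 150 149 146 135 128 140 151 153 147 107  58  60  58  66
  71 113]
283 288 [155 155 137 135 151 150 149 149 151 151 151 152 141  99  59  59  59  68
  72 115]
289 296 [156 155 133 128 150 151 150 150 152 151 152 152 138  99  67  60  63  69
  72 116]
313 319 [113 115 102  95 117 134 144 151 154 145 135 130 115  98  74  54  50  52
  56  81]
[74 76 77 77 78 73 42  6  4  6  3 -1 -1  3  5  5  5  3  6 26 40 40 54 71
 72 71]
rows 190.09507787782917 202.78004362050163 axis x 560.408275446879 560.7999514538462
[71 73 76 76 73 51 13  4  6  6  2 -2 -1  4  5  5  4  3 17 36 36 37 59 77
 78 76]
rows 189.3427050820328 202.1564293469831 axis x 561.2879754986586 561.2505021481517
axis x [560.6041134503625, 561.2692388234052]
near 199.99315547561952 [np.float64(-1.3878032622872725), np.float64(2.046882478152895), np.float64(-4.9829388677868325)]
near 199.82315981227615 [np.float64(-0.36413706995754286), np.float64(3.0286429810625313), np.float64(-3.9072272472258263)]
near 199.79630016722408 [np.float64(-0.7131876022162541), np.float64(2.6931461364072953), np.float64(-4.273098839619512)]
hole 194.90214304156987 5.77953638572823
hole 194.6157142857143 7.097320375813999
clk 22.3 pos [ 451.152 -325.288  239.382] F [ 1.073 -0.481  0.324] w 85.0732795638266 J [-0.334  0.263 -0.149 -0.002 -1.16   0.32 ]
slide [-315.125 -105.108  168.844] dr [0.003 0.011 0.005]
```

The press changed the angle by only about 0.4°. As a decisive check I'll probe the flat's height lightly with closed fingertips on its −x and +x sides.

>>> {"op": "step_arm", "data": {
  "motion": [
    {"dr": [0, 0, 0], "slide": [-50, 0, 0], "jaw": 40},
    {"dr": [0, 0, 0], "slide": [-105, 0, 0], "jaw": 0},
    {"dr": [0, 0, 0], "slide": [-160, -20, 0], "jaw": 0},
    {"dr": [0, 0, 0], "slide": [-215, -40, 0], "jaw": 0},
    {"dr": [0, 0, 0], "slide": [-270, -60, 5], "jaw": 0},
    {"dr": [0, 0, 0], "slide": [-320, -75, 20], "jaw": 0},
    {"dr": [0, 0, 0], "slide": [-370, -85, 60], "jaw": 0},
    {"dr": [0, 0, 0], "slide": [-398, -90, 100], "jaw": 0}
  ]
}}

```text
clock: 23.3
position: [548.0, 73.7, 139.4]
ee_rot: [-0.702, 0.712, 0.0, 0.002]
contact_force: [0.0, -0.3, 0.5]
gripper_width: -0.1
grasp_force: 0.0
```

```bash
python3 -c "
from h import *
goto([541,73,105])"
```

```text
clk 23.3 pos [547.988  73.688 139.449] F [ 0.017 -0.304  0.468] w -0.058130071552515344 J [ 0.426  0.347 -0.3   -0.002 -0.921 -0.438]
slide [ 0.869  7.04  34.434] dr [-0.013  0.018  0.016]
```

>>> {"op": "step_arm", "data": {
  "motion": [
    {"dr": [0, 0, 0], "slide": [0, 0, 15], "jaw": 0},
    {"dr": [0, 0, 0], "slide": [0, 0, 28], "jaw": 0},
    {"dr": [0, 0, 0], "slide": [0, 0, 32], "jaw": 0},
    {"dr": [0, 0, 0], "slide": [0, 0, 34], "jaw": 0},
    {"dr": [0, 0, 0], "slide": [0, 0, 34.7], "jaw": 0},
    {"dr": [0, 0, 0], "slide": [0, 0, 35], "jaw": 0},
    {"dr": [0, 0, 0], "slide": [0, 0, 35], "jaw": 0},
    {"dr": [0, 0, 0], "slide": [0, 0, 35], "jaw": 0}
  ]
}}

```text
clock: 24.3
position: [547.3, 71.3, 105.2]
ee_rot: [-0.702, 0.712, 0.001, 0.001]
contact_force: [0.7, -0.3, 1.3]
gripper_width: 0.4
grasp_force: 0.4
```

```bash
python3 -c "
from h import *
goto([541,73,105])"
```

```text
clk 24.3 pos [547.268  71.338 105.191] F [ 0.697 -0.271  1.315] w 0.3851981470914698 J [ 0.423  0.387 -0.34  -0.002 -0.842 -0.436]
slide [-1.567  6.293  0.194] dr [-0.     0.012  0.004]
```

>>> {"op": "step_arm", "data": {
  "motion": [
    {"dr": [0, 0, 0], "slide": [0, 0, 0.3], "jaw": 0},
    {"dr": [0, 0, 0], "slide": [0, 0, 0.6], "jaw": 0},
    {"dr": [0, 0, 0], "slide": [0, 0, 1], "jaw": 0},
    {"dr": [0, 0, 0], "slide": [0, 0, 1], "jaw": 0},
    {"dr": [0, 0, 0], "slide": [0, 0, 1], "jaw": 0},
    {"dr": [0, 0, 0], "slide": [0, 0, 1], "jaw": 0},
    {"dr": [0, 0, 0], "slide": [0, 0, 1], "jaw": 0},
    {"dr": [0, 0, 0], "slide": [0, 0, 1], "jaw": 0}
  ]
}}

```text
clock: 25.3
position: [547.4, 71.3, 105.0]
ee_rot: [-0.702, 0.712, 0.0, 0.001]
contact_force: [-1.8, -0.7, 7.0]
gripper_width: 0.2
grasp_force: 3.4
```

```bash
python3 -c "
from h import *
goto([541,73,105])"
```

```text
clk 25.3 pos [547.358  71.303 104.971] F [-1.76  -0.704  7.047] w 0.2447210733048753 J [ 0.423  0.388 -0.341 -0.002 -0.842 -0.436]
slide [-1.603  6.383 -0.029] dr [-0.003  0.011  0.007]
```

>>> {"op": "step_arm", "data": {
  "motion": [
    {"dr": [0, 0, 0], "slide": [0, 0, -4], "jaw": 0},
    {"dr": [0, 0, 0], "slide": [0, -6, -8], "jaw": 0},
    {"dr": [0, 0, 0], "slide": [0, -20, -8], "jaw": 0},
    {"dr": [0, 0, 0], "slide": [0, -27, -8], "jaw": 0},
    {"dr": [0, 0, 0], "slide": [0, -27, -4], "jaw": 0},
    {"dr": [0, 0, 0], "slide": [0, -27, -1.5], "jaw": 0},
    {"dr": [0, 0, 0], "slide": [0, -27, -0.5], "jaw": 0},
    {"dr": [0, 0, 0], "slide": [0, -27, -0.5], "jaw": 0}
  ]
}}

```text
clock: 26.3
position: [573.9, 70.9, 104.3]
ee_rot: [-0.702, 0.712, 0.001, 0.0]
contact_force: [0.9, 0.2, -0.0]
gripper_width: -0.0
grasp_force: 0.0
```

```bash
python3 -c "
from h import *
goto([574.5,71.3,105])"
```

```text
clk 26.3 pos [573.851  70.885 104.313] F [ 0.893  0.23  -0.005] w -0.0468913478107308 J [ 0.402  0.427 -0.275 -0.002 -0.869 -0.416]
slide [-0.426 -0.642 -0.687] dr [0.006 0.011 0.004]
```

No contact yet at 104.3 mm. I'll lower another 1.5 mm.

>>> {"op": "step_arm", "data": {
  "motion": [
    {"dr": [0, 0, 0], "slide": [0, 0, 0.3], "jaw": 0},
    {"dr": [0, 0, 0], "slide": [0, 0, 0.6], "jaw": 0},
    {"dr": [0, 0, 0], "slide": [0, 0, 0.9], "jaw": 0},
    {"dr": [0, 0, 0], "slide": [0, 0, 1.2], "jaw": 0},
    {"dr": [0, 0, 0], "slide": [0, 0, 1.5], "jaw": 0},
    {"dr": [0, 0, 0], "slide": [0, 0, 1.5], "jaw": 0},
    {"dr": [0, 0, 0], "slide": [0, 0, 1.5], "jaw": 0},
    {"dr": [0, 0, 0], "slide": [0, 0, 1.5], "jaw": 0}
  ]
}}

```text
clock: 27.3
position: [574.2, 70.9, 103.5]
ee_rot: [-0.702, 0.712, 0.001, 0.001]
contact_force: [-0.9, 0.0, 5.3]
gripper_width: 0.0
grasp_force: 2.6
```

```bash
python3 -c "
from h import *
goto([574.5,71.3,105])"
```

```text
clk 27.3 pos [574.208  70.918 103.459] F [-0.878  0.012  5.27 ] w 0.006668546410872145 J [ 0.402  0.428 -0.276 -0.002 -0.866 -0.416]
slide [-0.389 -0.286 -1.54 ] dr [-0.     0.011  0.004]
```

The −x side is at 105.0 mm and the +x side at 103.5 mm. So the flat still leans about 4.5° towards +x, which agrees with the holes. I'll grip the end again and roll 4.5° more.

>>> {"op": "step_arm", "data": {
  "motion": [
    {"dr": [0, 0, 0], "slide": [0, 0, -40], "jaw": 0},
    {"dr": [0, 0, 0], "slide": [0, 5, -80], "jaw": 20},
    {"dr": [0, 0, 0], "slide": [30, 14.5, -90], "jaw": 85},
    {"dr": [0, 0, 0], "slide": [65, 14.5, -90], "jaw": 85},
    {"dr": [0, 0, 0], "slide": [82.5, 14.5, -70], "jaw": 85},
    {"dr": [0, 0, 0], "slide": [82.5, 14.5, -30], "jaw": 85},
    {"dr": [0, 0, 0], "slide": [82.5, 14.5, 10], "jaw": 85},
    {"dr": [0, 0, 0], "slide": [82.5, 14.5, 30], "jaw": 85}
  ]
}}

```text
clock: 28.3
position: [556.8, -11.7, 69.9]
ee_rot: [-0.701, 0.713, 0.002, -0.001]
contact_force: [-0.1, 0.3, 0.6]
gripper_width: 85.4
grasp_force: 0.0
```

```bash
python3 -c "
from h import *
goto([559.7,-11.5,72.5])"
```

```text
clk 28.3 pos [556.802 -11.749  69.911] F [-0.146  0.303  0.608] w 85.3626840138645 J [ 0.269  0.443 -0.359 -0.003 -0.773 -0.283]
slide [-0.298 -2.882 -2.601] dr [ 0.031  0.007 -0.003]
```

>>> {"op": "step_arm", "data": {
  "motion": [
    {"dr": [0.03, 0, 0], "slide": [0, -2.9, -2.5], "jaw": 60},
    {"dr": [0.03, 0, 0], "slide": [0, -2.9, -2.5], "jaw": 48},
    {"dr": [0.03, 0, 0], "slide": [0, -2.9, -2.5], "jaw": 44},
    {"dr": [0.03, 0, 0], "slide": [0, -2.9, -2.5], "jaw": 41},
    {"dr": [0.03, 0, 0], "slide": [0, -2.9, -2.5], "jaw": 38},
    {"dr": [0.03, 0, 0], "slide": [0, -2.9, -2.5], "jaw": 35},
    {"dr": [0.03, 0, 0], "slide": [0, -2.9, -2.5], "jaw": 35},
    {"dr": [0.03, 0, 0], "slide": [0, -2.9, -2.5], "jaw": 35}
  ]
}}

```text
clock: 29.3
position: [561.3, -11.3, 76.4]
ee_rot: [-0.702, 0.712, -0.001, 0.002]
contact_force: [-1.9, 0.6, 6.4]
gripper_width: 38.0
grasp_force: 59.3
```

```bash
python3 -c "
from h import *
goto([559.7,-11.5,72.5])"
```

```text
clk 29.3 pos [561.304 -11.298  76.413] F [-1.856  0.59   6.415] w 38.04258386831646 J [ 0.268  0.436 -0.35  -0.    -0.78  -0.283]
slide [0.232 1.618 3.906] dr [-0.032  0.012  0.007]
```

>>> {"op": "step_arm", "data": {
  "motion": [
    {"dr": [0.1, 0, 0], "slide": [0, -0.2, 0], "jaw": 35},
    {"dr": [0.2, 0, 0], "slide": [0, -0.5, 0], "jaw": 35},
    {"dr": [0.3, 0, 0], "slide": [0, -0.8, 0], "jaw": 35},
    {"dr": [0.4, 0, 0], "slide": [0, -1.1, 0], "jaw": 35},
    {"dr": [0.5, 0, 0], "slide": [0, -1.3, 0], "jaw": 35},
    {"dr": [0.57, 0, 0], "slide": [0, -1.5, 0], "jaw": 35},
    {"dr": [0.57, 0, 0], "slide": [0, -1.5, 0], "jaw": 35},
    {"dr": [0.57, 0, 0], "slide": [0, -1.5, 0], "jaw": 35}
  ]
}}

```text
clock: 30.3
position: [562.3, -11.4, 76.4]
ee_rot: [-0.701, 0.712, -0.029, 0.03]
contact_force: [-3.7, 1.0, 7.7]
gripper_width: 38.4
grasp_force: 59.6
```

```bash
python3 -c "
from h import *
goto([559.7,-11.5,72.5])"
```

```text
clk 30.3 pos [562.327 -11.417  76.417] F [-3.74   0.984  7.663] w 38.394567813936405 J [ 0.28   0.407 -0.42   0.037 -0.664 -0.323]
slide [0.127 2.941 3.685] dr [-0.595  0.009  0.007]
```

>>> {"op": "step_arm", "data": {
  "motion": [
    {"dr": [0, 0, 0], "slide": [0, 0, 0], "jaw": 45},
    {"dr": [0, 0, 0], "slide": [0, 0, 0], "jaw": 65},
    {"dr": [0, 0, 0], "slide": [0, 0, 0], "jaw": 85},
    {"dr": [0, 0, 0], "slide": [0, 0, 0], "jaw": 85},
    {"dr": [0, 0, 0], "slide": [0, 0, -25], "jaw": 85},
    {"dr": [0, 0, 0], "slide": [0, 0, -60], "jaw": 85},
    {"dr": [-0.59, 0, 0], "slide": [0, 0, -90], "jaw": 40},
    {"dr": [-0.59, 0, 0], "slide": [-30, 0, -90], "jaw": 0}
  ]
}}

```text
clock: 31.3
position: [558.3, 18.3, 168.0]
ee_rot: [-0.701, 0.713, -0.001, 0.004]
contact_force: [-0.1, 0.1, 0.3]
gripper_width: 51.0
grasp_force: 0.0
```

```bash
python3 -c "
from h import *
goto([547.4,71.3,110])"
```

```text
clk 31.3 pos [558.316  18.293 168.   ] F [-0.063  0.12   0.274] w 50.95128983269585 J [ 0.323  0.324 -0.254 -0.001 -0.985 -0.34 ]
slide [-52.626  12.266  58.078] dr [-0.051  0.022 -0.015]
```

>>> {"op": "step_arm", "data": {
  "motion": [
    {"dr": [-0.05, 0, 0], "slide": [-30, 8, 0], "jaw": 0},
    {"dr": [-0.05, 0, 0], "slide": [-53, 12.3, 10], "jaw": 0},
    {"dr": [-0.05, 0, 0], "slide": [-53, 12.3, 40], "jaw": 0},
    {"dr": [-0.05, 0, 0], "slide": [-53, 12.3, 56], "jaw": 0},
    {"dr": [-0.05, 0, 0], "slide": [-53, 12.3, 61], "jaw": 0},
    {"dr": [-0.05, 0, 0], "slide": [-53, 12.3, 63], "jaw": 0},
    {"dr": [-0.05, 0, 0], "slide": [-53, 12.3, 64.3], "jaw": 0},
    {"dr": [-0.05, 0, 0], "slide": [-53, 12.3, 64.3], "jaw": 0}
  ]
}}

```text
clock: 32.3
position: [543.5, 71.3, 103.8]
ee_rot: [-0.702, 0.712, 0.003, -0.002]
contact_force: [-9.3, 1.1, 15.0]
gripper_width: 0.2
grasp_force: 7.5
```

```bash
python3 -c "
from h import *
goto([547.4,71.3,104])"
```

```text
clk 32.3 pos [543.473  71.336 103.754] F [-9.261  1.137 15.042] w 0.24145021996227548 J [ 0.424  0.387 -0.345 -0.005 -0.846 -0.436]
slide [-0.023 -3.925 -0.274] dr [0.051 0.005 0.005]
```

>>> {"op": "step_arm", "data": {
  "motion": [
    {"dr": [0.05, 0, 0], "slide": [0, 0, -5], "jaw": 0},
    {"dr": [0.05, 0, 0], "slide": [0, -5, -10], "jaw": 0},
    {"dr": [0.05, 0, 0], "slide": [0, -20, -10], "jaw": 0},
    {"dr": [0.05, 0, 0], "slide": [0, -31, -10], "jaw": 0},
    {"dr": [0.05, 0, 0], "slide": [0, -31, -6], "jaw": 0},
    {"dr": [0.05, 0, 0], "slide": [0, -31, -3], "jaw": 0},
    {"dr": [0.05, 0, 0], "slide": [0, -31, -2], "jaw": 0},
    {"dr": [0.05, 0, 0], "slide": [0, -31, -2], "jaw": 0}
  ]
}}

```text
clock: 33.3
position: [575.4, 71.2, 104.0]
ee_rot: [-0.702, 0.712, -0.0, 0.001]
contact_force: [-1.3, -0.9, 7.4]
gripper_width: -0.0
grasp_force: 3.8
```

```bash
python3 -c "
from h import *
goto([574.2,71,104])"
```

```text
clk 33.3 pos [575.392  71.234 103.96 ] F [-1.308 -0.894  7.372] w -0.005286898812830336 J [ 0.402  0.429 -0.274 -0.    -0.866 -0.416]
slide [ 0.251  1.189 -0.042] dr [-0.013  0.007  0.01 ]
```

Both sides now read about 103.95 mm, so the flat is level. Next I'll lift off, go over and behind the knob, and then swing the hold-down arm over.

>>> {"op": "step_arm", "data": {
  "motion": [
    {"dr": [0, 0, 0], "slide": [0, 0, -30], "jaw": 0},
    {"dr": [0, 0, 0], "slide": [0, 10, -80], "jaw": 0},
    {"dr": [0, 0, 0], "slide": [0, 10, -130], "jaw": 0},
    {"dr": [0, 0, 0], "slide": [0, 10, -180], "jaw": 0},
    {"dr": [0, 0, 0], "slide": [0, 0, -200], "jaw": 0},
    {"dr": [0, 0, 0], "slide": [0, -45, -200], "jaw": 0},
    {"dr": [0, 0, 0], "slide": [0, -95, -200], "jaw": 0},
    {"dr": [0, 0, 0], "slide": [0, -148, -200], "jaw": 0}
  ]
}}

```text
clock: 34.3
position: [723.9, 68.9, 302.5]
ee_rot: [-0.702, 0.712, 0.0, 0.001]
contact_force: [0.1, 0.5, 0.5]
gripper_width: -0.0
grasp_force: 0.0
```

```bash
python3 -c "
from h import *
goto([722,71.2,238])"
```

```text
clk 34.3 pos [723.932  68.939 302.523] F [0.104 0.526 0.456] w -0.041327389836313275 J [ 0.316  0.539  0.432 -0.002 -1.463 -0.33 ]
slide [-2.123  1.984 64.526] dr [-0.002  0.012  0.007]
```

>>> {"op": "step_arm", "data": {
  "motion": [
    {"dr": [0, 0, 0], "slide": [-2, 0, 35], "jaw": 0},
    {"dr": [0, 0, 0], "slide": [-2, 0, 64], "jaw": 0},
    {"dr": [0, 0, 0], "slide": [-2, 0, 64], "jaw": 0},
    {"dr": [0, 0, 0], "slide": [-2, 25, 63], "jaw": 0},
    {"dr": [0, 0, 0], "slide": [-2.5, 50, 62], "jaw": 0},
    {"dr": [0, 0, 0], "slide": [-3, 75, 62], "jaw": 0},
    {"dr": [0, 0, 0], "slide": [-3.5, 100, 62], "jaw": 0},
    {"dr": [0, 0, 0], "slide": [-4, 115, 63], "jaw": 0}
  ]
}}

```text
clock: 35.3
position: [608.4, 74.8, 242.6]
ee_rot: [-0.702, 0.712, -0.001, 0.003]
contact_force: [2.1, 0.4, 0.5]
gripper_width: -0.1
grasp_force: 0.6
```

```bash
python3 -c "
from h import *
goto([545,72,204])"
```

```text
clk 35.3 pos [608.432  74.846 242.553] F [2.113 0.36  0.476] w -0.1467153992992805 J [ 0.386  0.354 -0.011 -0.    -1.199 -0.401]
slide [ 3.874 63.63  38.135] dr [-0.046  0.02   0.008]
```

>>> {"op": "step_arm", "data": {
  "motion": [
    {"dr": [0, 0, 0], "slide": [1, 15, 5], "jaw": 0},
    {"dr": [0, 0, 0], "slide": [1, 31, 13], "jaw": 0},
    {"dr": [0, 0, 0], "slide": [1, 48, 25], "jaw": 0},
    {"dr": [0, 0, 0], "slide": [1, 63, 38], "jaw": 0},
    {"dr": [0, 0, 0], "slide": [1, 77, 54], "jaw": 0},
    {"dr": [0, 0, 0], "slide": [1, 87, 71], "jaw": 0},
    {"dr": [0, 0, 0], "slide": [1, 94, 88], "jaw": 0},
    {"dr": [0, 0, 0], "slide": [1, 97, 98], "jaw": 0}
  ]
}}

```text
clock: 36.3
position: [511.9, 75.7, 142.8]
ee_rot: [-0.702, 0.712, -0.001, 0.002]
contact_force: [0.0, -0.4, 1.3]
gripper_width: -0.0
grasp_force: 0.4
```

```bash
python3 -c "
from h import *
goto([510,74,133])
s=np.mean([optics.get_image('side').astype(float) for _ in range(3)],0);t=np.mean([optics.get_image('top').astype(float) for _ in range(3)],0)
o=np.hstack([cv2.resize(i.astype(np.uint8),(400,400),interpolation=cv2.INTER_CUBIC) for i in (t[150:240,245:335],s[120:220,275:375])])
cv2.imwrite('pics/c7.png',cv2.convertScaleAbs(o,alpha=1.3))"
```

```text
clk 36.3 pos [511.927  75.653 142.752] F [ 0.004 -0.354  1.335] w -0.04389926497112998 J [ 0.46   0.288 -0.382 -0.001 -0.897 -0.475]
slide [1.704 1.94  9.741] dr [-0.027  0.017  0.009]
```

View pics/c7.png

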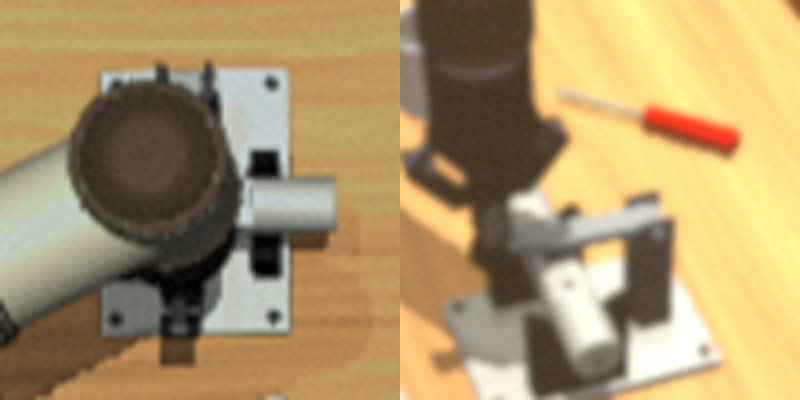

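The arm is nearly level under the fingertips (side crop, around (590,225)), and the flat's hole shows at (567,283), facing up. I'll press it home gently.

>>> {"op": "step_arm", "data": {
  "motion": [
    {"dr": [0, 0, 0], "slide": [1.5, 2, 3], "jaw": 0},
    {"dr": [0, 0, 0], "slide": [1.5, 2, 6], "jaw": 0},
    {"dr": [0, 0, 0], "slide": [1.5, 2, 8], "jaw": 0},
    {"dr": [0, 0, 0], "slide": [1.5, 2, 9], "jaw": 0},
    {"dr": [0, 0, 0], "slide": [1.5, 2, 10], "jaw": 0},
    {"dr": [0, 0, 0], "slide": [1.5, 2, 10.5], "jaw": 0},
    {"dr": [0, 0, 0], "slide": [1.5, 2, 11], "jaw": 0},
    {"dr": [0, 0, 0], "slide": [1.5, 2, 11], "jaw": 0}
  ]
}}

```text
clock: 37.6
position: [509.3, 73.9, 133.3]
ee_rot: [-0.702, 0.712, -0.0, 0.001]
contact_force: [-6.5, 1.9, 16.3]
gripper_width: 0.4
grasp_force: 8.3
```

```bash
python3 -c "
from h import *
goto([510,74,133])"
```

```text
clk 37.6 pos [509.302  73.862 133.265] F [-6.498  1.925 16.297] w 0.37240512257587743 J [ 0.46   0.296 -0.399 -0.    -0.874 -0.473]
slide [-0.147 -0.696  0.266] dr [-0.013  0.008  0.013]
```

>>> {"op": "step_arm", "data": {
  "motion": [
    {"dr": [0, 0, 0], "slide": [0, 0, -3], "jaw": 0},
    {"dr": [0, 0, 0], "slide": [0, 0, -20], "jaw": 0},
    {"dr": [0, 0, 0], "slide": [0, 0, -60], "jaw": 0},
    {"dr": [0, 0, 0], "slide": [0, 0, -110], "jaw": 0},
    {"dr": [0, 0, 0], "slide": [40, 10, -120], "jaw": 0},
    {"dr": [0, 0, 0], "slide": [95, 25, -120], "jaw": 0},
    {"dr": [0, 0, 0], "slide": [150, 40, -120], "jaw": 0},
    {"dr": [0, 0, 0], "slide": [200, 50, -120], "jaw": 0}
  ]
}}

```text
clock: 38.6
position: [455.0, -127.1, 249.9]
ee_rot: [-0.702, 0.712, 0.0, 0.001]
contact_force: [1.5, 0.7, 0.8]
gripper_width: -0.1
grasp_force: 0.0
```

>>> {"op": "step_arm", "data": {
  "motion": [
    {"dr": [0, 0, 0], "slide": [50, 0, 0], "jaw": 0},
    {"dr": [0, 0, 0], "slide": [100, 0, 0], "jaw": 0},
    {"dr": [0, 0, 0], "slide": [150, 0, 0], "jaw": 0},
    {"dr": [0, 0, 0], "slide": [180, 0, 0], "jaw": 0},
    {"dr": [0, 0, 0], "slide": [180, 0, 0], "jaw": 0},
    {"dr": [0, 0, 0], "slide": [180, 0, 0], "jaw": 0},
    {"dr": [0, 0, 0], "slide": [180, 0, 0], "jaw": 0},
    {"dr": [0, 0, 0], "slide": [180, 0, 0], "jaw": 0}
  ]
}}

```text
clock: 39.6
position: [453.5, -304.7, 250.1]
ee_rot: [-0.702, 0.712, 0.0, 0.001]
contact_force: [1.1, -0.6, -0.6]
gripper_width: -0.1
grasp_force: 0.0
```

```bash
python3 m.py pics/c8.png; python3 th.py | tail -5; python3 -c "
from h import *
goto([510,74,133])"
```

```text
257 265 [110 110 113 106 104 123 137 148 154 154 147 134 121 106  88  64  54  60
  57  60]
278 281 [154 154 140 124 140 153 154 144 132 133 147 156 155 119  63  60  59  66
  70 113]
283 288 [133 133 133 133 133 133 133 133 133 133 132 133 132 133 134 108  76  84
  86  68]
289 296 [141 138 122 122 139 140 140 140 141 142 142 143 143 119  81  70  62  69
  72 103]
313 319 [112 114 102  97 117 133 145 151 153 152 142 128 114  97  70  51  49  47
  52  80]
near 200.24427574685535 [np.float64(-4.569017226619268), np.float64(-0.9920329010598863), np.float64(-8.342968683248673)]
near 201.02951508868924 [np.float64(-15.444053753205514), np.float64(-11.177796717544208), np.float64(-20.141909570703255)]
near 200.2369591589163 [np.float64(-6.061882612845681), np.float64(-2.411228503019845), np.float64(-9.929786372248937)]
hole 195.4361528170061 -1.573943475023521
hole 194.68700056274622 5.738216241289944
clk 40.4 pos [ 453.327 -305.558  249.873] F [-1.017 -0.179  0.302] w -0.08298287352298805 J [-0.297  0.238 -0.155 -0.002 -1.177  0.283]
slide [-380.192  -50.737  117.536] dr [-0.006  0.012  0.003]
```

View pics/c8.png

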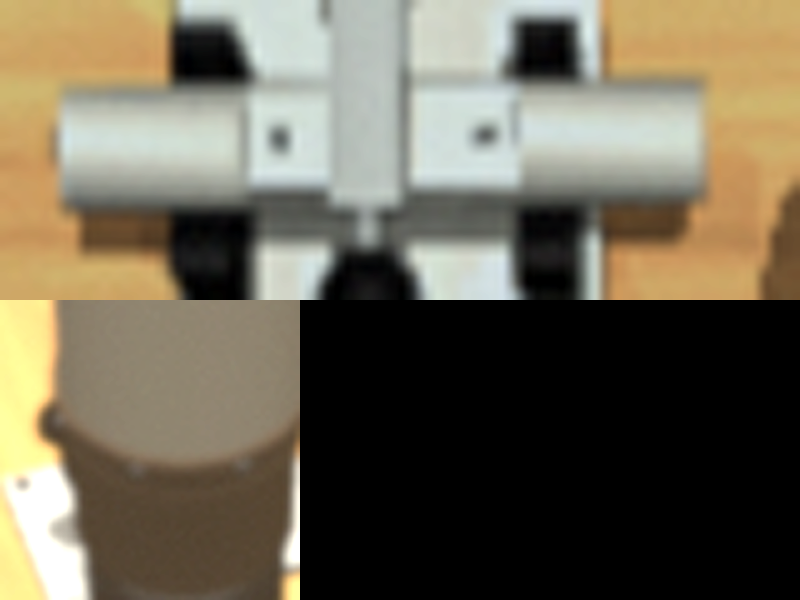

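The final picture shows the hold-down arm level over the flat. The knob is at crop (370,275), the flat faces up, and the bar sits centred in both V-blocks. The robot is clear of everything, so I'm handing in.

```bash
python3 -c "
from bench import arm
print(arm.job_done())"
```

```text
the job is handed in; nothing more can be done
None
```

The job is handed in at about 40 s: the bar lies in both V-blocks with its flat level to within about 2–3° by touch probing, and the hold-down arm is pressed down on it; an early slip at a joint limit lifted and shifted the bar about 28 mm before I set it back, and no verdict was returned.

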